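# Lock the blanking plug into the dust box

### The arm

A 7-joint arm with a two-finger parallel gripper is mounted at the origin on the work surface; the furniture and walls round the work are solid. World frame = base frame: x ahead of the robot, y to its left, z up, the work surface at z = 0. Lengths are in m, angles in rad, forces in N, time in s.
With the tool pointing down it reaches from about 0.4 to 0.9 m from the base axis. Payload 5.6 kg.
Tool frame: the origin (TCP) lies midway between the tips of the shut fingers; the grasp point (between the pads) lies 19 mm behind it; z points along the fingers, y is the line along which they close (so a half turn about z gives the same grasp; the last joint's range is limited). The gripper opens to 92 mm and grips with 3 to 60 N. Pads are 20 mm wide; open, the fingers measure 128 mm over their backs; the gripper's body (75 mm by 189 mm) begins 69 mm behind the grasp point.
Start: joints at [-1.148, 0.468, -0.012, 1.603, 0.006, 1.071, -0.056], TCP at [0.292, 0.581, 0.215] pointing down, gripper open.
Joint ranges: [-2.53, 2.53], [-0.31, 2.02], [-1.57, 1.55], [0.28, 2.44], [-1.29, 4.43], [0.15, 1.84], [-2.92, 2.92]. Speed limits (rad/s): [2.57, 2.57, 3.14, 3.14, 3.14, 3.14, 3.14].

### API

Orientations are given as a 3x3 rotation matrix whose columns are the frame's x, y, z axes.
In Python, from station import env, effector, solver, viewer, workorder, search_frame, tip_of gives the robot as it stands. Calls block until the motion is done:
- env.reach(position, orientation): joint-space move of the TCP to a pose.
- env.movel(position, frame=None, rate=0.15): straight line of the TCP; frame=None keeps the orientation; rate is the mean speed in m/s.
- env.goto_joints(angles): joint-space move.
- effector.release() and effector.grasp(squeeze=None): open the fingers fully, or close them until they stop; squeeze is the grip in N (None keeps the last).
- env.pause(seconds).
- solver.inverse_kinematics(position, orientation): joint angles nearest the present ones, or None.
- env.sense(): the state.
- viewer.read_camera(name): name is "scene" or "top" or "wrist"; returns (picture, depth): 480x640x3 uint8, red, green, blue; 480x640 float32, m along the optical axis (not along the pixel's ray), 0 where there is no reading.
- viewer.camera_info(name): a dict with "intrinsics" (3x3 intrinsics, pixels), "eye" and "rotation" of the camera in the world; the wrist camera has in their place "T_tool_cam" (4x4, takes a point from camera to tool coordinates, whose origin is the TCP and whose axes are the flange's). Camera axes: x right, y up, looking along -z (the intrinsics and any distortion apply to the point x, -y, -z); pixel columns grow to the right and rows downward; lengths in m; the calibration is good to about 2 mm. A picture is of the moment at which its call begins: read the wrist's pose just before it. camera_info takes no time and is no camera call.
A pose or a line that the arm cannot do raises env.PlanningError and nothing moves.
- workorder.finish_job(): hands the job in; it is judged then, once.
Trained networks look in the newest picture that a camera, given by its name, has taken for a name from the list of things; names that differ only in an ending like _2 or _b are one class to them, and where a whole thing is asked for, a point or a joint stands for the part that bears it (a point fixed in the world has none). Each returns a list of dicts, best first, with "score" (0 to 1); they miss things now and then, are a little off and sometimes report something else, mostly with a low value. They report only what shows in the picture. A call takes as long as a camera call. They do not tell look-alikes from the thing itself.
- search_frame(camera, name): "at" ([x, y, z] in m, in world coordinates, good to about 4 mm: the middle of the surface that is visible of it).
- tip_of(camera, name): "at" ([x, y, z] in m, in world coordinates, good to about 4 mm: a listed point, or the origin of a listed thing).
The state is a dict: "t": time; "joint_positions": joint angles; "joint_velocities": joint speeds; "tau": joint torques, N m; "ee_pos": TCP position; "tcp_rot": TCP orientation; "wrist_force": force on the tool from outside, world axes, zero at the start; "moment": the same for the moment, N m; "gripper_width": finger opening in m; "grasp_force": force on a finger pad.
Only numpy, scipy, OpenCV 4.12 (cv2) and the standard library are available. Lean on these libraries where they do the work, as an engineer would, in place of code of your own. Each camera call takes 0.05 s, during which the arm holds its last target. There are 200 camera calls.

### The job

Close the dust box's open port with its blanking plug: let the plug down into the collar, feeling for the angle at which it drops in and its flange lies on the rim, then, keeping its two tabs squeezed, turn it clockwise as far as it goes and let go, so that both tabs spring out and lock it. Use a light hand, never forcing the plug against the collar, and leave the other things on the bench where they are.

Things in the scene. Friction and masses are not known exactly. Their poses are not given: they have to be found in the camera images.
- plug: Loose black blanking plug, 54 mm high, 0.1 kg, standing on the bench. Origin: centre of its underside, z up. Round pilot, 48 mm diameter, z = 0 to 24 mm, with rounded foot; flange, 67 mm diameter, z = 24 to 28. Two 6 mm pins stick out of the pilot along +x and -x at z = 12, tips at radius 29.5. Spring tabs on its +y and -y sides. Half a turn makes no difference.
- plug_grip (a point): Point between the plug's two tabs, 42 mm above its underside. The tabs are upright plates 20 mm wide, from 29 to 54 mm above the underside: 58 mm over their outer faces, 48 mm when squeezed home. Pinch them from above, fingers closing along the plug's y, fingertips clear above the flange.
- dust_box: Plywood box, 170 (x) by 150 (y) by 60 mm high, fixed to the bench, origin under its centre. A grey collar, 76 mm outside diameter on a 98 mm foot, stands 22 mm above the middle of its top. A steel pipe end sticks out 46 mm on its +x side.
- port_mouth (a point): Centre of the collar's top rim, 82 mm above the bench; axes as the box's. Bore 50 mm, open below. Two facing gates, 9.5 mm wide, in the 8 mm thick lip let the pins in. The gate line lies within 0.45 rad of the box's x axis, either way: it shows on the rim but no pose tells it. Off the gates the pins rest on the lip, the plug's origin 9 mm below this point.
- port_groove (a point): On the collar's axis, 12 mm below the rim, where the pins run. Over the gates, tabs squeezed, the plug drops 15 mm until its flange lies on the rim (origin 24 mm below port_mouth). Then it turns only clockwise seen from above, 0.52 rad, to a hard stop. There the latches face pockets (0.05 rad play either way) and spring out when the tabs are let go.
- tab_left (a joint): How far the tab on the plug's +y side is pressed in, m: 0 out, 0.005 home; spring 3 N at first, 8 N home. Its latch, below the flange, stands out to radius 28.5 mm, 23.5 when squeezed home, so the plug enters and turns only with both tabs squeezed. In the collar but off its pocket the tab stays at 0.0035; in the pocket it springs back to 0.
- tab_right (a joint): The same for the tab on the plug's -y side.
- sanding_block: Cork sanding block, 64 x 112 x 32 mm, bystander. Origin under its centre.
- screw_cup: Tin cup of screws, 73 mm wide, 62 mm high, bystander. Origin under its centre.
- tape_measure: Tape measure, 37 x 97 x 66 mm, bystander. Origin under its middle.
- wax_tin: Round wax tin, 72 mm wide, 34 mm high, bystander. Origin under its centre.
Not all that is in view belongs to the job. What is shaped like the plug but yellow is not meant.

How it is judged:
By the outcome, as a careful person would: the job done as asked, in the order asked, and still so for the second after the job is handed in, with the robot touching nothing.
It also fails if it takes over 67 s, if anything falls off the work surface, if the arm or the gripper's body presses on something with over 40 N, if the wrist force passes 120 N, or if a joint passes its speed limit or range.

## Working session

There is one attempt and no reset: what is moved stays moved. The work goes in short steps, each a Python script; the robot and the scene stay as the last script left them, time stands still between calls to the robot, and variables do not carry over. Pictures are saved under pics/ and viewed, at most 10 in all, crops included, and the job is handed in when it is done.

```bash
ls; mkdir -p pics; python3 - <<'E'
from station import env, effector, solver, viewer, workorder, search_frame, tip_of
import cv2, numpy as np
for c in ("top","scene"):
    p,d=viewer.read_camera(c); cv2.imwrite(f"pics/{c}0.png",p[:,:,::-1]); np.save(f"pics/{c}0.npy",d)
    i=viewer.camera_info(c); print(c,i)
    for n in ("plug","plug_grip","port_mouth","dust_box","sanding_block","screw_cup","tape_measure","wax_tin"):
        print(n,[(np.round(r["at"],3).tolist(),round(r["score"],2)) for r in tip_of(c,n)][:3])
print(viewer.camera_info("wrist"))
s=env.sense(); print({k:np.round(v,3).tolist() for k,v in s.items()})
E
```

```text
pics
top {'intrinsics': array([[605.65691357,   0.        , 325.44414935],
       [  0.        , 605.65691357, 244.25474327],
       [  0.        ,   0.        ,   1.        ]]), 'eye': array([ 0.38755777, -0.03794192,  1.05725071]), 'rotation': array([[-0.02973579,  0.99003254, -0.13766389],
       [-0.99916675, -0.03329295, -0.02360887],
       [-0.02795679,  0.13684716,  0.99019759]])}
plug [([0.573, -0.042, -0.002], 0.74), ([0.677, -0.032, -0.002], 0.73), ([0.503, -0.174, -0.001], 0.61)]
plug_grip [([0.572, -0.045, 0.042], 0.96), ([0.505, -0.173, 0.046], 0.73), ([0.674, -0.039, 0.043], 0.69)]
port_mouth [([0.613, 0.156, 0.084], 0.87)]
dust_box [([0.62, 0.158, -0.001], 0.59)]
sanding_block [([0.676, -0.198, -0.0], 0.58)]
screw_cup [([0.621, 0.158, -0.003], 0.29)]
tape_measure [([0.37, -0.012, -0.001], 0.92)]
wax_tin [([0.363, -0.149, -0.002], 0.56)]
scene {'intrinsics': array([[557.84485637,   0.        , 318.72769233],
       [  0.        , 557.84485637, 237.47636265],
       [  0.        ,   0.        ,   1.        ]]), 'eye': array([ 0.02856881, -0.51614174,  0.89660891]), 'rot
[... 984 characters left out ...]
,
       [ 9.99998647e-01, -6.77703066e-04,  1.49922335e-03,
         6.18411158e-04],
       [ 1.62282093e-03,  2.56229545e-01, -9.66614601e-01,
        -1.68182287e-01],
       [ 0.00000000e+00,  0.00000000e+00,  0.00000000e+00,
         1.00000000e+00]])}
{'t': 0.9, 'joint_positions': [-1.148, 0.467, -0.012, 1.603, 0.006, 1.071, -0.056], 'joint_velocities': [0.001, 0.002, -0.001, -0.0, -0.001, 0.0, 0.001], 'tau': [0.0, -52.038, -0.013, -24.405, -0.057, 0.011, 0.0], 'ee_pos': [0.292, 0.581, 0.215], 'tcp_rot': [[-0.893, 0.449, 0.0], [0.449, 0.893, 0.0], [-0.0, 0.0, -1.0]], 'wrist_force': [-0.216, -0.276, -0.958], 'moment': [-0.028, -0.03, -0.003], 'grasp_force': 0.0, 'gripper_width': 0.092}
```

View top.

View pics/top0.png

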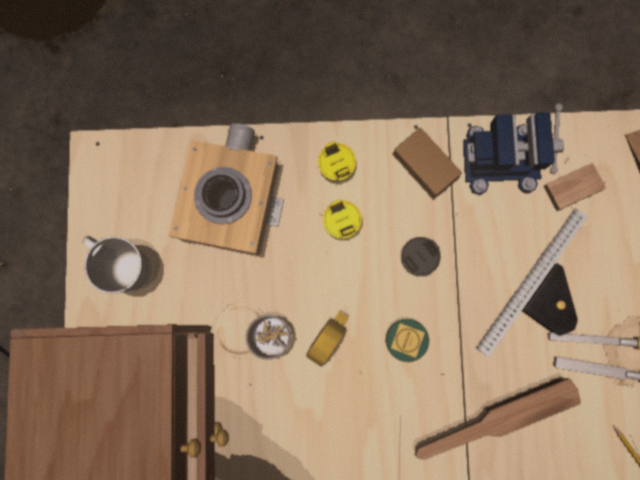

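View pics/scene0.png

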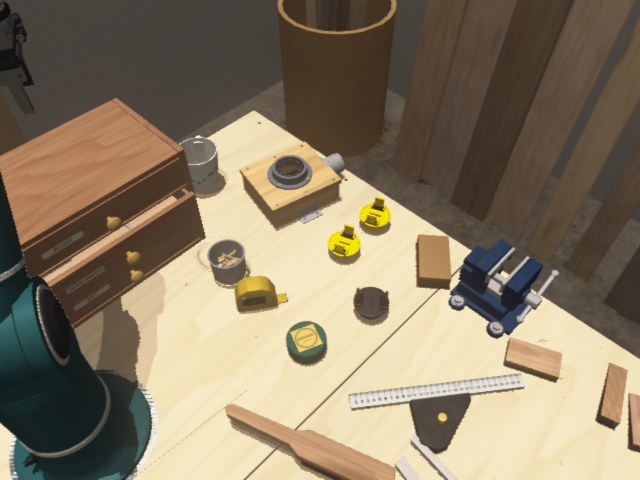

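The black plug stands at top-camera pixel (420,257), about (0.505,-0.173). The two yellow ones at (337,163) and (342,220) are decoys. The port is at about (222,190), and the tall cabinet at lower left lies between the start pose and the work. So I lift first, then look from the wrist at both the port and the plug.

```bash
cat > h.py <<'E'
from station import env, effector, solver, viewer, workorder, search_frame, tip_of
import cv2, numpy as np
def R(a):  # tool down, tool y (closing line) at world angle a
    y=np.array([np.cos(a),np.sin(a),0]); z=np.array([0,0,-1.]); return np.column_stack([np.cross(y,z),y,z])
def cloud(c,d,pose=None):
    i=viewer.camera_info(c); K=i["intrinsics"]
    v,u=np.mgrid[:480,:640]
    P=np.stack([(u-K[0,2])/K[0,0]*d,-(v-K[1,2])/K[1,1]*d,-d],-1)
    if pose is None: return P@i["rotation"].T+i["eye"]
    T=i["T_tool_cam"]; P=P@T[:3,:3].T+T[:3,3]
    return P@np.array(pose[1]).T+pose[0]
def snap(c,name):
    s=env.sense(); pose=(np.array(s["ee_pos"]),np.array(s["tcp_rot"]))
    p,d=viewer.read_camera(c); cv2.imwrite(f"pics/{name}.png",p[:,:,::-1])
    P=cloud(c,d,pose if c=="wrist" else None); P[d==0]=np.nan; np.savez(f"pics/{name}.npz",p=p,P=P); return p,P
def st():
    s=env.sense(); print("t %.2f"%s["t"],"q",np.round(s["joint_positions"],3),"p",np.round(s["ee_pos"],4),"yaw %.4f"%np.arctan2(s["tcp_rot"][1][1],s["tcp_rot"][0][1]),"F",np.round(s["wrist_force"],2),"Mz %.2f"%s["moment"][2],"w %.4f g %.1f"%(s["gripper_width"],s["grasp_force"])); return s
E
python3 - <<'E'
from h import *
P=cloud("top",np.load("pics/top0.npy"))
for u,v in [(100,400),(20,350),(190,340),(110,260),(250,200)]: print(u,v,P[v,u].round(3))
for a in (1.1,1.6,-1.6,-2.0):
    for q in ([.614,.155,.2],[.505,-.173,.1]):
        print(a,q,solver.inverse_kinematics(q,R(a)))
s=st()
env.movel([.292,.581,.42],rate=.3); st()
E
```

```text
100 400 [0.303 0.284 0.248]
20 350 [0.371 0.396 0.244]
190 340 [0.376 0.202 0.103]
110 260 [0.516 0.36  0.028]
250 200 [0.605 0.11  0.065]
1.1 [0.614, 0.155, 0.2] [-0.42846871  0.45242018  0.172586    1.6702807  -0.08786669  1.02646304
  0.8726349 ]
1.1 [0.505, -0.173, 0.1] [-0.18190476  0.46829881  0.56388682  2.00766095 -0.35683794  0.7623575
  1.69519526]
1.6 [0.614, 0.155, 0.2] [-0.3752445   0.45152178  0.10093581  1.66637649 -0.05142344  1.02628085
  1.34228933]
1.6 [0.505, -0.173, 0.1] [-0.07596226  0.44626358  0.42696744  2.001163   -0.26603293  0.74752416
  2.11071773]
-1.6 [0.614, 0.155, 0.2] [-0.77087024  0.50808412  0.65100848  1.694038   -0.3453441   1.05702292
 -1.60862843]
-1.6 [0.505, -0.173, 0.1] [-0.45638374  0.59580747  0.95278326  2.02261403 -0.64917854  0.85806714
 -0.73458558]
-2.0 [0.614, 0.155, 0.2] [-0.82651664  0.52902306  0.73532708  1.69755676 -0.39632177  1.06966222
 -1.96513403]
-2.0 [0.505, -0.173, 0.1] [-0.58773495  0.74907394  1.19052767  2.02853479 -0.85921582  0.98800147
 -0.9484988 ]
t 0.90 q [-1.148  0.467 -0.012  1.603  0.006  1.071 -0.056] p [0.292  0.5807 0.2146] yaw 1.1049 F [-0.22 -0.28 -0.96] Mz -0.00 w 0.0918 g 0.0
t 1.73 q [-1.156e+00  3.520e-01 -1.000e-03  1.318e+00  0.000e+00  1.475e+00
 -5.200e-02] p [0.2917 0.5804 0.4182] yaw 1.1050 F [-0.79 -0.05 -1.13] Mz -0.03 w 0.0919 g 0.0
```

```bash
python3 - <<'E'
from h import *
env.reach([.58,.155,.26],R(1.3)); st()
env.movel([.614,.155,.17],rate=.3)
snap("wrist","port1")
print([(np.round(r["at"],3).tolist(),round(r["score"],2)) for n in("port_mouth","dust_box") for r in tip_of("wrist",n)])
st()
env.reach([.505,-.173,.16],R(1.3))
snap("wrist","plug1")
print([(np.round(r["at"],3).tolist(),round(r["score"],2)) for n in("plug","plug_grip") for r in tip_of("wrist",n)])
st()
a,b=cv2.imread("pics/port1.png"),cv2.imread("pics/plug1.png")
cv2.imwrite("pics/both.png",cv2.resize(np.hstack([a[60:460,120:520],b[60:460,120:520]]),(800,400)))
E
```

```text
t 3.67 q [-0.533  0.342  0.274  1.696 -0.102  1.117  1.072] p [0.5799 0.1565 0.2601] yaw 1.3020 F [ 0.43 -0.2  -0.95] Mz -0.03 w 0.0919 g 0.0
[([0.615, 0.162, 0.081], 0.95), ([0.614, 0.159, 0.002], 0.72)]
t 4.29 q [-0.494  0.485  0.261  1.699 -0.147  0.973  1.121] p [0.6149 0.1557 0.1726] yaw 1.3005 F [0.14 0.08 0.46] Mz 0.01 w 0.0924 g 0.0
[([0.505, -0.176, -0.001], 0.76), ([0.576, -0.044, 0.001], 0.64), ([0.572, -0.044, 0.044], 0.98), ([0.502, -0.175, 0.041], 0.65)]
t 5.74 q [-0.036  0.347  0.367  1.957 -0.161  0.865  1.718] p [ 0.5058 -0.1717  0.16  ] yaw 1.3026 F [ 0.46 -0.37  0.36] Mz -0.04 w 0.0921 g 0.0
```

View pics/both.png

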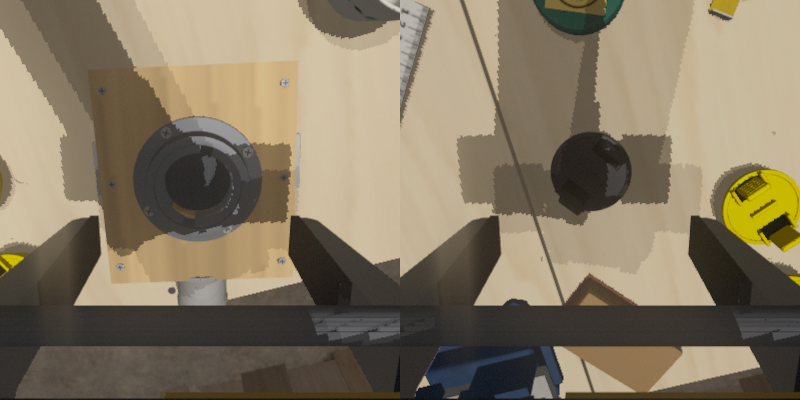

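The port's gates are too dark to see in this view, so I'll work from the depth points. The plug's tabs show at about (608,150) and (573,197) in the right half.

```bash
python3 - <<'E'
from h import *
from scipy.optimize import least_squares
f=np.load("pics/plug1.npz"); P=f["P"]
m=(np.hypot(P[...,0]-.505,P[...,1]+.174)<.045)
z=P[...,2]
t=P[m&(z>.045)&(z<.07)]; print("tabs",len(t),t.mean(0).round(4))
_,lab,c=cv2.kmeans(t[:,:2].astype(np.float32),2,None,(3,50,1e-5),5,cv2.KMEANS_PP_CENTERS)
d=c[0]-c[1]; print(c, np.linalg.norm(d),"angle",np.arctan2(d[1],d[0]), "mid",c.mean(0), "zt",np.percentile(t[:,2],[10,50,90]))
fl=P[m&(z>.02)&(z<.034)]
h=cv2.convexHull(fl[:,:2].astype(np.float32))[:,0]
print("flange circle",cv2.minEnclosingCircle(h),np.median(fl[:,2]))
f=np.load("pics/port1.npz"); P=f["P"]; z=P[...,2]
r=np.hypot(P[...,0]-.614,P[...,1]-.157)
rim=P[(r<.055)&(z>.077)&(z<.09)]
print("rim",len(rim),np.median(rim[:,2]))
h=cv2.convexHull(rim[:,:2].astype(np.float32))[:,0].astype(float)
s=least_squares(lambda x:np.hypot(h[:,0]-x[0],h[:,1]-x[1])-x[2],[.614,.157,.038],loss="soft_l1",f_scale=.001).x; print("circle",s)
rr=np.hypot(P[...,0]-s[0],P[...,1]-s[1]); an=np.arctan2(P[...,1]-s[1],P[...,0]-s[0])
k=(rr>.0263)&(rr<.0287)
for a in np.arange(-np.pi,np.pi,.1):
    q=k&(an>=a)&(an<a+.1); 
    print("%.2f:%s/%d"%(a, np.round(np.nanpercentile(z[q],[10,90]),3) if q.any() else None,q.sum()),end="  ")
# box edges
top=P[(z>.05)&(z<.068)&(r<.14)]; rc=cv2.minAreaRect(top[:,:2].astype(np.float32)); print("\nbox",rc)
# rectified top view of rim
G=np.full((400,400,3),0,np.uint8); 
K=3500
im=f["p"].astype(float); 
mm=rr<.055
# upsample crop
v,u=np.where(mm); v0,v1,u0,u1=v.min(),v.max(),u.min(),u.max(); print(v0,v1,u0,u1)
c=cv2.resize(f["p"][v0:v1,u0:u1,::-1],(560,560),interpolation=cv2.INTER_CUBIC)
c=(255*(c/255.)**.45).astype(np.uint8); cv2.imwrite("pics/portz.png",c)
E
```

```text
tabs 402 [ 0.5057 -0.1746  0.051 ]
[[ 0.489847   -0.15327998]
 [ 0.5212399  -0.1954698 ]] 0.05258796 angle 2.2105021 mid [ 0.5055435  -0.17437488] zt [0.04826509 0.05149489 0.052561  ]
flange circle ((0.5062840580940247, -0.17471595108509064), 0.033623699098825455) 0.02571562414818923
rim 3806 0.07964678416111265
circle [0.615809   0.15720109 0.03745582]
-3.14:[0.27  0.274]/297  -3.04:[0.273 0.293]/382  -2.94:[0.274 0.293]/564  -2.84:[0.273 0.292]/237  -2.74:[0.077 0.274]/50  -2.64:[0.076 0.079]/13  -2.54:[0.077 0.077]/13  -2.44:[0.076 0.078]/12  -2.34:[0.076 0.078]/13  -2.24:[0.076 0.078]/11  -2.14:[0.077 0.078]/12  -2.04:[0.076 0.077]/14  -1.94:[0.076 0.078]/13  -1.84:[0.077 0.078]/13  -1.74:[0.016 0.078]/13  -1.64:[-0.     0.078]/21  -1.54:[-0.     0.078]/25  -1.44:[0.    0.077]/24  -1.34:[0.    0.078]/26  -1.24:[-0.     0.077]/25  -1.14:[-0.     0.078]/26  -1.04:[0.    0.077]/31  -0.94:[0.    0.077]/31  -0.84:[0.001 0.077]/27  -0.74:[0.    0.077]/32  -0.64:[-0.     0.057]/20  -0.54:[-0.     0.057]/22  -0.44:[-0.     0.058]/20  -0.34:[0.    0.078]/41  -0.24:[-0.     0.078]/34  -0.
[... 200 characters left out ...]
78]/26  0.76:[0.    0.077]/27  0.86:[-0.     0.077]/26  0.96:[-0.     0.077]/24  1.06:[-0.     0.078]/21  1.16:[0.031 0.078]/15  1.26:[0.077 0.078]/14  1.36:[0.076 0.078]/15  1.46:[0.076 0.078]/12  1.56:[0.076 0.078]/14  1.66:[0.076 0.078]/11  1.76:[0.077 0.078]/14  1.86:[0.076 0.078]/12  1.96:[0.078 0.283]/97  2.06:[0.077 0.284]/43  2.16:[0.078 0.291]/99  2.26:[0.274 0.293]/498  2.36:[0.273 0.293]/496  2.46:[0.272 0.291]/291  2.56:[0.27  0.274]/297  2.66:[0.27  0.273]/262  2.76:[0.269 0.273]/230  2.86:[0.269 0.273]/233  2.96:[0.269 0.273]/259  3.06:[0.269 0.274]/251  
box ((0.6297329664230347, 0.15402677655220032), (0.15059304237365723, 0.19808293879032135), 76.98123168945312)
167 479 0 639
```

View pics/portz.png

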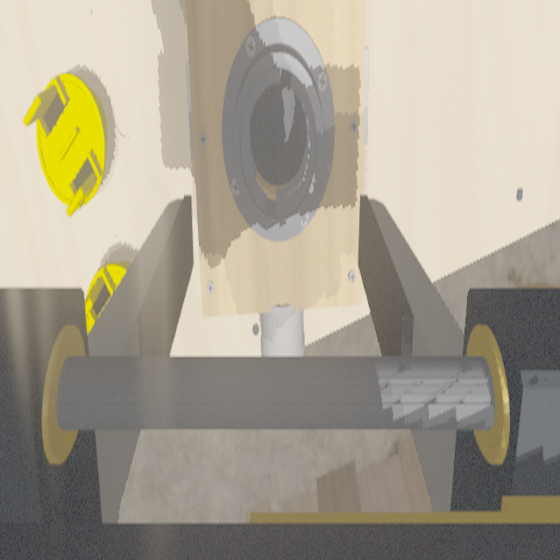

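The gate shows in the depth at azimuth -0.64..-0.34, with its centre near -0.49. The box yaw is about -0.23, so that fits the stated range. Next I grasp the plug with closing yaw 2.21, fingertips 5 mm above the flange, and check it in hand.

```bash
python3 - <<'E'
from h import *
P=np.load("pics/port1.npz")["P"]; z=P[...,2]; s=(.6158,.1572)
v,u=np.mgrid[:480,:640]
rr=np.hypot(P[...,0]-s[0],P[...,1]-s[1]); an=np.arctan2(P[...,1]-s[1],P[...,0]-s[0])
k=(rr>.0258)&(rr<.0295)&(z<.1)
for a0 in (-1.0,2.1):
    print([("%.2f"%(a0+a),round(float((z[q]>.072).mean()),2),int(q.sum())) for a in np.arange(0,1.1,.05) if (q:=k&(an>=a0+a)&(an<a0+a+.05)).any()])
g=2.2105; p=np.array([.5058,-.1745,.10])
print(solver.inverse_kinematics([.5058,-.1745,.033],R(g)))
for a in (1.08,.5): print(solver.inverse_kinematics([.6158,.1572,.1],R(a)))
env.reach(p,R(g)); st()
env.movel([p[0],p[1],.034],rate=.08); st()
effector.grasp(squeeze=20); st()
env.movel([p[0],p[1],.10],rate=.1); st()
snap("wrist","hand1"); st()
E
```

```text
[('-1.00', 0.43, 23), ('-0.95', 0.33, 27), ('-0.90', 0.43, 23), ('-0.85', 0.39, 28), ('-0.80', 0.31, 26), ('-0.75', 0.26, 27), ('-0.70', 0.39, 23), ('-0.65', 0.0, 13), ('-0.60', 0.0, 18), ('-0.55', 0.0, 14), ('-0.50', 0.0, 17), ('-0.45', 0.0, 18), ('-0.40', 0.0, 17), ('-0.35', 0.36, 28), ('-0.30', 0.32, 22), ('-0.25', 0.35, 26), ('-0.20', 0.36, 28), ('-0.15', 0.5, 24), ('-0.10', 0.38, 26), ('-0.05', 0.37, 27), ('0.00', 0.42, 26), ('0.05', 0.42, 26)]
[('2.10', 1.0, 8), ('2.15', 1.0, 10), ('2.20', 1.0, 9), ('2.25', 1.0, 11), ('2.30', 1.0, 10), ('2.35', 1.0, 10), ('2.40', 0.92, 13), ('2.45', 0.75, 4), ('2.80', 1.0, 10), ('2.85', 1.0, 10), ('2.90', 1.0, 10), ('2.95', 1.0, 10), ('3.00', 1.0, 12), ('3.05', 1.0, 10), ('3.10', 1.0, 8)]
[ 0.1550488   0.53988653  0.14292209  2.01033339 -0.13006998  0.59982714
  2.59592003]
[-0.51000629  0.58021136  0.28335263  1.74145248 -0.20562816  0.8490048
  0.94582745]
[-0.59952724  0.59502974  0.40822912  1.74785841 -0.29796893  0.86018938
  0.44213522]
t 6.57 q [ 0.137  0.428  0.163  1.984 -0.1    0.737  2.569] p [ 0.5061 -0.1744  0.1001] yaw 2.2092 F [0.47 0.01 0.88] Mz -0.04 w 0.0918 g 0.0
t 7.54 q [ 0.157  0.538  0.141  2.01  -0.127  0.602  2.594] p [ 0.5062 -0.1747  0.0343] yaw 2.2104 F [-0.46 -0.8   0.33] Mz 0.01 w 0.0915 g 0.0
t 8.29 q [ 0.157  0.537  0.141  2.01  -0.127  0.602  2.594] p [ 0.5061 -0.1746  0.0344] yaw 2.2105 F [-0.65  0.19  4.71] Mz -0.00 w 0.0469 g 20.0
t 9.10 q [ 0.137  0.429  0.164  1.985 -0.101  0.736  2.571] p [ 0.5053 -0.1743  0.0995] yaw 2.2106 F [-0.9  -0.25 -0.83] Mz 0.02 w 0.0464 g 20.0
t 9.15 q [ 0.137  0.429  0.164  1.985 -0.101  0.736  2.571] p [ 0.5052 -0.1743  0.0993] yaw 2.2105 F [ 0.14  0.66 -0.47] Mz -0.04 w 0.0461 g 20.0
```

View pics/hand1.png

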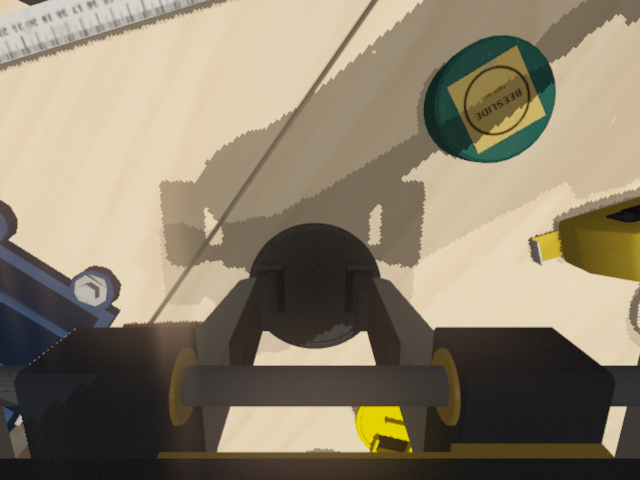

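The plug is held squarely and its flange shows whole in the wrist view at about (315,285). I fit its centre in the tool frame with the same camera, which cancels the calibration bias, then go over the port and feel downward.

```bash
cat >> h.py <<'E'
from scipy.optimize import least_squares
def wrench(n=6):
    a=[]
    for _ in range(n):
        env.pause(.015); s=env.sense(); a.append(np.r_[s["wrist_force"],s["moment"]])
    return np.mean(a,0)
def fitc(xy,r):
    h=cv2.convexHull(xy.astype(np.float32))[:,0].astype(float); m=h.mean(0)
    return least_squares(lambda x:np.hypot(h[:,0]-x[0],h[:,1]-x[1])-x[2],[*m,r],loss="soft_l1",f_scale=.0007).x
def down(xy,yaw,z0,z1,F0,step=.001,lim=4.,rate=.03):
    z=z0
    while z>z1+1e-6:
        z=max(z-step,z1); env.movel([*xy,z],R(yaw),rate=rate); w=wrench(4)-F0
        if w[2]>lim: print("contact"); break
    s=env.sense(); print("t %.2f z cmd %.4f act %.4f dF"%(s["t"],z,s["ee_pos"][2]),w.round(2)); return z,w
E
python3 - <<'E'
from h import *
P=np.load("pics/hand1.npz")["P"]; s=env.sense()
T=(P-np.array([.5053,-.1743,.0995]))@R(2.2105)   # tool frame
m=(np.hypot(T[...,0],T[...,1])<.045)&(T[...,2]>.0)&(T[...,2]<.016)
print(m.sum(),np.median(T[m][:,2])); c=fitc(T[m][:,:2],.0335); print("plug in tool",c)
yaw=-.503+np.pi/2
P=np.load("pics/port1.npz")["P"]; Z=P[...,2]
m=(np.hypot(P[...,0]-.6158,P[...,1]-.1572)<.042)&(Z>.074)&(Z<.085)
port=fitc(P[m][:,:2],.038); print("port",port)
xy=port[:2]-(R(yaw)[:2,:2]@c[:2]); print("target",xy,yaw)
np.save("xy.npy",np.r_[xy,yaw])
env.movel([.5058,-.1745,.2],rate=.25)
env.reach([*xy,.16],R(yaw)); st()
env.movel([*xy,.125],R(yaw),rate=.1); F0=wrench(12); np.save("F0.npy",F0); print(F0.round(2)); st()
down(xy,yaw,.125,.110,F0,.002); st()
E
```

```text
10828 0.009071752519113178
plug in tool [-0.00013002 -0.00045135  0.03348378]
port [0.61570755 0.15722485 0.03752698]
target [0.61581121 0.15768297] 1.0677963267948964
t 11.17 q [-0.48   0.503  0.242  1.702 -0.141  0.955  0.881] p [0.6156 0.1561 0.1592] yaw 1.0667 F [ 0.43 -0.68 -1.2 ] Mz -0.03 w 0.0466 g 20.0
[ 0.2  -0.08 -1.23 -0.01  0.02  0.01]
t 11.87 q [-0.474  0.543  0.232  1.724 -0.154  0.891  0.89 ] p [0.6163 0.1578 0.1258] yaw 1.0677 F [ 0.1  -0.07 -0.06] Mz -0.03 w 0.0466 g 20.0
t 14.40 z cmd 0.1100 act 0.1100 dF [-0.5   0.19 -0.08  0.03 -0.01  0.  ]
t 14.40 q [-0.47   0.563  0.228  1.733 -0.159  0.864  0.895] p [0.6158 0.1577 0.11  ] yaw 1.0678 F [-0.87  0.02 -1.59] Mz 0.03 w 0.0467 g 20.0
```

The pilot has entered the bore without contact force, so I keep feeling down.

```bash
python3 - <<'E'
from h import *
x,y,yaw=np.load("xy.npy"); F0=np.load("F0.npy")
z,w=down((x,y),yaw,.110,.0935,F0,.0015,lim=3.); st()
E
```

```text
t 17.88 z cmd 0.0935 act 0.0934 dF [-0.13  0.33  0.5   0.01  0.02 -0.03]
t 17.88 q [-0.466  0.585  0.223  1.741 -0.165  0.834  0.899] p [0.6158 0.1577 0.0934] yaw 1.0678 F [-0.14 -0.01 -0.74] Mz -0.04 w 0.0468 g 20.0
```

The pins went through the gates at the measured angle. Now I touch the flange down lightly, then turn clockwise in small steps and watch the moment.

```bash
python3 - <<'E'
from h import *
x,y,yaw=np.load("xy.npy"); F0=np.load("F0.npy")
z,w=down((x,y),yaw,.0935,.0885,F0,.0006,lim=2.5)
np.save("z.npy",z)
a=0
while a<.50:
    a+=.05; env.movel([x,y,z],R(yaw-a),rate=.03); w=wrench(4)-F0
    print("%.2f"%a,w.round(2))
    if abs(w[5])>.35 or np.abs(w[:3]).max()>9: print("stop"); break
s=st()
snap("wrist","turn1")
E
```

```text
contact
t 18.52 z cmd 0.0923 act 0.0926 dF [-0.84 -0.43  3.03 -0.12  0.16  0.  ]
0.05 [ 0.34  0.18  3.75 -0.15  0.02 -0.04]
0.10 [ 0.58 -0.4   4.2  -0.15 -0.12 -0.06]
0.15 [ 0.24 -0.23  5.44 -0.15 -0.03 -0.08]
0.20 [-0.61 -0.23  6.67 -0.12  0.02 -0.1 ]
0.25 [-0.35 -0.03  6.5  -0.1   0.02 -0.1 ]
0.30 [-0.17 -0.36  6.6  -0.08  0.04 -0.09]
0.35 [-0.47  0.66  6.5  -0.1   0.07 -0.08]
0.40 [-0.29 -0.14  6.33 -0.09  0.09 -0.13]
0.45 [-0.32 -0.01  6.34 -0.09  0.09 -0.1 ]
0.50 [-0.75  0.11  7.04 -0.12  0.16 -0.03]
0.55 [-2.19 -1.21  8.39 -0.26  0.49  0.25]
t 22.00 q [-0.565  0.599  0.359  1.749 -0.268  0.844  0.437] p [0.6153 0.1576 0.0925] yaw 0.5210 F [-1.7  -1.76  6.64] Mz 0.27 w 0.0465 g 20.0
```

```bash
python3 - <<'E'
from h import *
x,y,yaw=np.load("xy.npy"); F0=np.load("F0.npy"); z=float(np.load("z.npy"))
for a in (.565,.58):
    env.movel([x,y,z],R(yaw-a),rate=.03); w=wrench(6)-F0; print(a,w.round(2))
    if w[5]>.5: break
env.movel([x,y,z],R(yaw-.55),rate=.03); print(wrench(6)-F0); st()
snap("wrist","turn2")
E
```

```text
0.565 [-2.22 -1.16  8.16 -0.29  0.52  0.48]
0.58 [-2.86 -1.07  8.5  -0.31  0.52  0.63]
[-2.31716725 -0.98156958  8.18571223 -0.25411021  0.52344803  0.2444014 ]
t 23.10 q [-0.565  0.598  0.359  1.749 -0.268  0.844  0.437] p [0.6152 0.1576 0.0925] yaw 0.5208 F [-2.3  -1.27  6.59] Mz 0.26 w 0.0469 g 20.0
```

View pics/turn2.png

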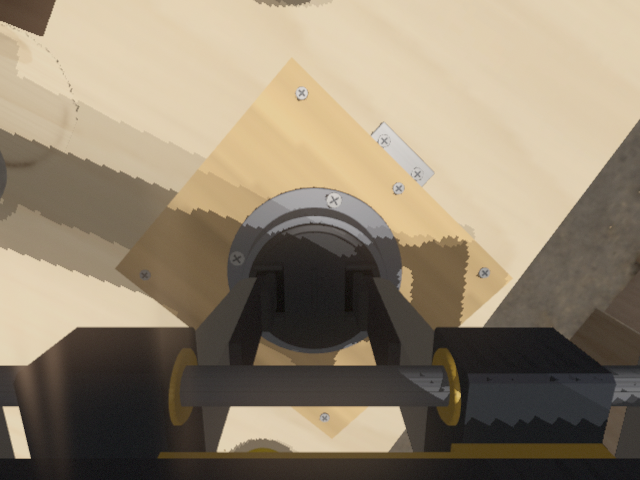

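The flange lies on the rim at image (315,285), and the moment climbs steeply beyond 0.53 rad, which is the hard stop. I let go, rise, and check that both tabs sprang out.

```bash
python3 - <<'E'
from h import *
x,y,yaw=np.load("xy.npy"); F0=np.load("F0.npy")
env.movel([x,y,.0926],R(yaw-.535),rate=.03); print((wrench(4)-F0).round(2))
effector.release(); st()
env.movel([x,y,.20],rate=.12); st()
p,P=snap("wrist","done1")
Z=P[...,2]; m=np.hypot(P[...,0]-.6157,P[...,1]-.1572)<.038
t=P[m&(Z>.1)&(Z<.12)]
_,lab,c=cv2.kmeans(t[:,:2].astype(np.float32),2,None,(3,50,1e-5),5,cv2.KMEANS_PP_CENTERS)
d=c[0]-c[1]; print("tabs",len(t),np.linalg.norm(d),"angle",np.arctan2(d[1],d[0]),"mid",c.mean(0))
e=d/np.linalg.norm(d); q=(t[:,:2]-c.mean(0))@e; print("extent",np.percentile(q,[1,99]))
f=P[m&(Z>.07)&(Z<.09)]; print("flange z",np.percentile(f[:,2],[10,50,90]),"fit",fitc(f[:,:2],.035))
cv2.imwrite("pics/done1c.png",cv2.resize((255*(p[60:360,160:480,::-1]/255.)**.5).astype(np.uint8),(640,600)))
E
```

```text
[-2.32 -0.53  6.81 -0.24  0.44  0.13]
t 24.26 q [-0.563  0.598  0.356  1.749 -0.266  0.842  0.447] p [0.6158 0.1577 0.0926] yaw 0.5328 F [ 0.84 -0.16 -1.13] Mz -0.04 w 0.0917 g 0.0
t 25.30 q [-0.597  0.472  0.399  1.677 -0.206  1.036  0.402] p [0.6152 0.1576 0.1991] yaw 0.5329 F [ 0.39 -0.44 -0.51] Mz -0.03 w 0.0919 g 0.0
tabs 458 0.052498013 angle 0.5504179 mid [0.615516   0.15867263]
extent [-0.02933352  0.02892174]
flange z [0.07998611 0.08348049 0.08507576] fit [0.6159647  0.15756649 0.03750853]
```

View pics/done1c.png

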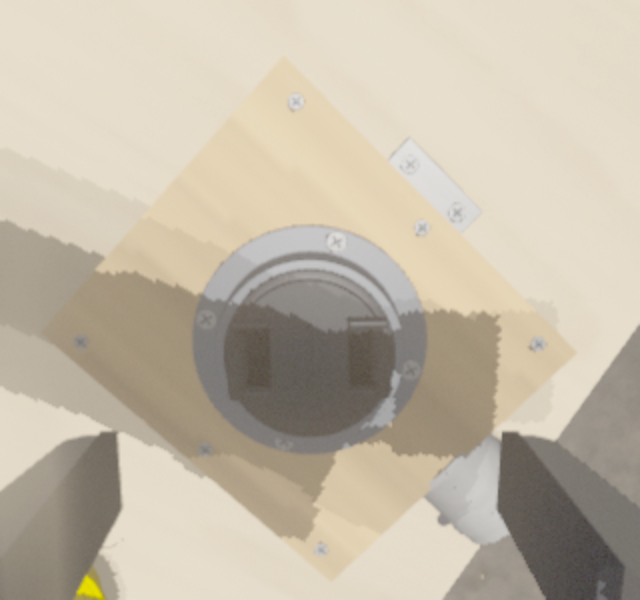

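The tabs at (257,358) and (362,357) are 58 mm apart over their outer faces, so both are fully out and latched, with the flange on the rim. I hand in now.

```bash
python3 - <<'E'
from h import *
print(workorder.finish_job())
E
```

```text
the job is handed in; nothing more can be done
None
```

The plug is in the port with its flange on the rim, turned clockwise to the stop, and both tabs have sprung out (58 mm across); I handed the job in at about 25 s.

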